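# Set the eccentric's high side to the gauge on bench centres

### The job

Slide the dial gauge's carriage fully home against its stop so that the sprung plunger bears on the eccentric collar, then turn the shaft by its crank handle through one whole turn, in either direction, watching the needle swing, without forcing the shaft off its centres. Finish with the collar's high side at the plunger (the needle at the top of its swing), the gauge still home, everything let go and the loose parts around left alone.

Things in the scene. Friction and masses are not known exactly. Their poses are not given: they have to be found in the camera images.
- bench: Bench centres fixed to the table: dark bed 20 mm thick, from x -65 to 200 and y -62 to 163 mm, two green uprights (y -57 to -37 and 40 to 60 mm, up to 120 mm high) carrying the shaft. Origin on the table below the eccentric collar's middle; x points from the shaft to the gauge, y along the shaft (crank at the -y end, over bare table), z up. Shaft axis 100 mm above the table
- collar_mid (a point): middle of the eccentric collar on the shaft axis: steel drum, diameter 56 mm, 36 mm wide along y, mounted 4 mm off centre, so its surface swings about 8 mm. Which way its high side points relative to the crank differs each time and is not reported: only the gauge shows it
- axis (a point): point on the shaft's axis of rotation, 100 mm above the table, level with the middle of the crank handle's length (109 mm from the collar's middle, bench -y). The centres are sprung, 10 N/mm across the axis (x and z): a handle pushed off its circle moves this point; beyond 1.2 mm (about 12 N) the shaft is forced off its centres
- shaft (a joint): angle of shaft and crank (rad, no stops), 0 with the handle straight up: at angle a and throw r the handle lies r sin(a) along bench x and r cos(a) above the axis. Starts at -0.4 to 0.4, stays where it is left, takes 2 to 4 N at the handle to turn
- hub (a point): middle of the crank hub, on the shaft axis, 69 mm from the collar's middle. Its web carries the handle: orange free-spinning sleeve, diameter 14 mm, 48 mm long, parallel to bench y, its middle 40 mm beyond the hub; its throw (off the axis) is set anew each time, 25 to 39 mm, not reported. Gripped from above, fingers closing along bench x, it can be led round with the tool down
- post (a point): grip point on the orange round grip of the gauge carriage: upright post, diameter 18 mm, orange from 130 to 170 mm above the table; this point is on its axis 155 mm above the table. The black dial (diameter 68 mm, top 135 mm above the table) is centred 50 mm in front of it, towards the shaft
- carriage (a joint): travel of the gauge carriage along bench -x (m): 0 fully drawn back, 0.030 fully home at its stop (the post then stands 130 mm from the shaft axis in bench x). Starts at 0 to 0.012. Sliding takes about 5 N plus the plunger's spring, and it stays where it is left
- plunger (a joint): how far the plunger is pressed in (m): 0 to 0.016, spring 1 N out, 0.1 N/mm. With the carriage home it swings between about 0.0018 (collar's low side) and 0.0095 (high side)
- needle (a joint): angle of the red dial needle (rad), 0.35 rad per mm of plunger travel, clockwise seen from above: 0 with the plunger out (needle pointing away from the shaft), so it swings about 2.7 rad in a turn of the shaft; the dial faces up
- tip (a point): the plunger's ball tip, at the height of the shaft axis, pressing on the collar along bench x
- spare_collar: loose steel collar, 48 mm across, 30 mm high, on the bench bed; bystander, leave alone; origin under its centre
- spare_spacer: loose brass spacer, 34 mm across, 14 mm high, on the bench bed; bystander, leave alone; origin under its centre
- screwdriver: screwdriver lying on the table; bystander, leave alone; origin at its middle
- wrench: wrench lying on the table; bystander, leave alone; origin at its middle
- oil_bottle: white oil bottle, 50 mm across, 130 mm high; bystander, leave alone; origin under its centre
- parts_tray: blue open tray 140 x 200 x 40 mm; bystander, leave alone; origin under its centre
- piston: aluminium piston, 48 mm across, 45 mm high; bystander, leave alone; origin under its centre

How it is judged:
On the way, in this order (a step that is already met when the one before it is completed fails the run):
1. the gauge carriage is fully home (within 1.5 mm) with the plunger bearing on the collar (value of joint carriage above 0.0285 m and value of joint plunger above 0.001 m), for 0.2 s.
2. the shaft has been turned one whole turn, either way, against the plunger (all of step 1 and (value of joint shaft above 5.7 rad or value of joint shaft below -5.7 rad)), for 0.05 s.
At the end, for the whole second after the job is handed in: the carriage is within 1.5 mm of its stop, the plunger rests on the collar and its tip is pushed out to within about 0.2 mm of the farthest it goes (the collar's high side within about 15 degrees of the plunger), and the shaft stands still, let go (value of joint carriage above 0.0285 m and value of joint plunger above 0.006 m and x of tip in the frame of axis above 0.0315 m and velocity of joint shaft between -0.05 and 0.05 rad/s); the robot touches nothing.
It fails at once if the shaft is forced more than 1.2 mm off its centres (about 12 N) (distance of axis from where it was at the start of the episode above 0.0012 m).
It fails at once if a bystander is moved more than 20 mm (distance of any of spare_collar, spare_spacer, screwdriver, wrench, oil_bottle, parts_tray, piston from where it was at the start of the episode above 0.02 m).
It also fails if it takes over 72 s, if anything falls off the work surface, if the arm or the gripper's body presses on something with over 40 N, if the wrist force passes 120 N, or if a joint passes its speed limit or range.

### The arm

A 6-joint arm with a two-finger parallel gripper is mounted at the origin on the work surface. World frame = base frame: x ahead of the robot, y to its left, z up, the work surface at z = 0. Lengths are in m, angles in rad, forces in N, time in s.
With the tool pointing down it reaches from about 0.3 to 0.85 m from the base axis. Payload 5.4 kg.
Tool frame: the origin (TCP) lies midway between the tips of the shut fingers; the grasp point (between the pads) lies 19 mm behind it; z points along the fingers, y is the line along which they close (so a half turn about z gives the same grasp; the last joint's range is limited). The gripper opens to 85 mm and grips with 20 to 120 N. Pads are 22 mm wide; open, the fingers measure 114 mm over their backs; the gripper's body (76 mm by 85 mm) begins 54 mm behind the grasp point. The pads swing forward as they close: fully open they stand 13 mm farther back than shut.
Start: joints at [0.94, 0.158, 1.597, -0, 1.386, -0.21], TCP at [0.235, 0.525, 0.192] pointing down, gripper open.
Joint ranges: [-2.91, 2.91], [-0.94, 2.29], [0.18, 2.7], [-1.29, 4.43], [0.17, 2.64], [-3, 3]. Speed limits (rad/s): [2.57, 2.57, 3.14, 3.14, 3.14, 3.14].

### API

Orientations are given as a unit quaternion [x, y, z, w].
In Python, from bench import ctrl, optics gives the robot as it stands. The module is installed in compiled form; this text tells all that it offers.
- The arm moves only by the tool play_rows, never from a script. Its argument "motion" is a list of rows, each a list of 2 entries, a list of its own where there are three numbers: the shift along the tool's x, y, z in mm, then the turn about the tool's z in degrees. A call has 1 to 12 rows; each row is the pose to reach, as a shift and turn from the pose commanded when the call began, along the tool's axes at that moment; what a row does not reach only later rows make up. A row lasts 1/10 s, in which the tool goes at most 50 mm and 8.59 degrees, less where a joint would pass 70% of its speed; a pose out of reach is approached as far as the arm can. A call with a gripper value outside its range is refused whole. "fingers" is the opening, from 0 (shut) to 1 (fully open), set as the call begins (left out, the last holds). The fingers move at their own pace and stop on an object; "force" is the grip in N (left out, the last holds). Time passes only in rows, so rows that repeat a pose let the fingers close. It gives the time, the measured TCP pose, the force, the opening and the grip force at its end, in the units of the state.
- ctrl.sense(): the state, without advancing time (a new reading comes with each control period).
- optics.get_image(name): name is "scene" or "top"; returns the picture (420x560x3 uint8, red, green, blue); there is no depth.
- optics.camera_info(name): a dict with "intrinsics" (3x3 intrinsics, pixels), "k1" (the pictures are not rectified: a ray, as slopes to the right and down, at radius r is drawn at 1 + k1 r^2 times it, then the intrinsics apply), "rvec" (rotation vector, rad) and "tvec" (3), from world to camera coordinates, as OpenCV has them. Camera axes: x right, y down, z forward; pixel columns grow to the right and rows downward; lengths in m; the calibration is good to about 2 mm. A picture is of the moment at which its call begins. camera_info takes no time and is no camera call.
- ctrl.job_done(): hands the job in; it is judged then, once.
Trained networks look in the newest picture that a camera, given by its name, has taken for a name from the list of things; names that differ only in an ending like _2 or _b are one class to them, and where a whole thing is asked for, a point or a joint stands for the part that bears it (a point fixed in the world has none). Each returns a list of dicts, best first, with "conf" (0 to 1); they miss things now and then, are a little off and sometimes report something else, mostly with a low value. They report only what shows in the picture. A call takes as long as a camera call.
- optics.boxes_of(thing, camera): "xy" ([column, row] in pixels, amid what is visible of it).
- optics.outline_of(thing, camera): "pixels" (420x560 bool, what is visible of it) and "xy" ([column, row] in pixels, amid what is visible of it).
- optics.tip_of(thing, camera): "xy" ([column, row] in pixels: a listed point, or the origin of a listed thing).
The state is a dict: "t": time; "q": joint angles; "qd": joint speeds; "joint_torque": joint torques, N m; "eef_pos": TCP position; "orientation": TCP orientation; "ft_force": force on the tool from outside, world axes, zero at the start; "ft_torque": the same for the moment, N m; "width": finger opening in m; "grasp_force": force on a finger pad.
Only numpy, scipy, OpenCV 4.12 (cv2) and the standard library are available. Lean on these libraries where they do the work, as an engineer would, in place of code of your own. Each camera call takes 0.05 s, during which the arm holds its last target. There are 200 camera calls.

## Working session

There is one attempt and no reset: what is moved stays moved. The work goes in short steps, Python scripts to look and compute and a tool call to move; the robot and the scene stay as the last step left them, time stands still between calls to the robot, and variables do not carry over. Pictures are saved under pics/ and viewed, at most 10 in all, crops included, and the job is handed in when it is done.

Besides the shell and the picture viewer there is one more tool, called after "Request:" by a JSON object that holds its "op" and its "data", one argument or row to a line. play_rows: Moves the arm, as the interface text tells. Its arguments: {"type":"object","properties":{"motion":{"type":"array","items":{"type":"array"}},"fingers":{"type":"number"},"force":{"type":"number"}},"required":["motion"]}

```bash
mkdir -p pics; cat > h.py <<'E'
import numpy as np, cv2
from scipy.optimize import least_squares
from bench import ctrl, optics
def cam(n):
    c=optics.camera_info(n);return np.array(c["intrinsics"]),c["k1"],np.array(c["rvec"],float).ravel(),np.array(c["tvec"],float).ravel()
def proj(P,n):
    K,k1,r,t=cam(n);return cv2.projectPoints(np.array(P,float).reshape(-1,1,3),r,t,K,np.array([k1,0,0,0.]))[0].reshape(-1,2)
def tri(a,b):
    f=lambda P:np.r_[proj(P,"scene")[0]-a,proj(P,"top")[0]-b]
    s=least_squares(f,[0.5,0,0.1]);return s.x,np.abs(s.fun).max()
def onz(uv,n,z):
    s=least_squares(lambda p:proj([p[0],p[1],z],n)[0]-uv,[0.5,0]);return s.x
def save(n,f,box=None,sc=1):
    im=optics.get_image(n)[:,:,::-1]
    if box: im=im[box[1]:box[3],box[0]:box[2]]
    if sc!=1: im=cv2.resize(im,None,fx=sc,fy=sc,interpolation=cv2.INTER_CUBIC)
    cv2.imwrite("pics/"+f,im)
E
python3 - <<'E'
from h import *
np.set_printoptions(precision=4,suppress=True)
s=save("scene","s0.png");save("top","t0.png")
a=cv2.imread("pics/s0.png");b=cv2.imread("pics/t0.png")
for n in("scene","top"):
    K,k1,r,t=cam(n);print(n,K[0,0],k1,-cv2.Rodrigues(r)[0].T@t)
st=ctrl.sense();print(st["t"],st["orientation"],st["eef_pos"],st["ft_force"])
for th in("post","hub","axis","collar_mid","tip","bench"):
    A=optics.tip_of(th,"scene");B=optics.tip_of(th,"top")
    print(th,[(x["xy"],round(x["conf"],2)) for x in A[:2]],[(x["xy"],round(x["conf"],2)) for x in B[:2]])
    if A and B: print("   ",*tri(A[0]["xy"],B[0]["xy"]))
E
```

```text
scene 481.2573544078784 -0.06794813127979682 [1.1124 0.6868 0.9998]
top 520.3075519727068 -0.09774618348623926 [0.2907 0.0001 1.4187]
0.1 [ 0.2088  0.9779 -0.0008 -0.0004] [0.2345 0.5243 0.1911] [-0.0387 -0.1638 -0.2652]
post [([230.0, 219.2], 0.62)] [([281.0, 163.2], 0.78)]
    [ 0.6447 -0.0239  0.1486] 0.20342331140193437
hub [([252.6, 190.0], 0.67)] [([312.5, 225.2], 0.91)]
    [ 0.4975 -0.1098  0.0986] 1.0889611447177856
axis [([245.6, 186.4], 0.59)] [([327.8, 224.2], 0.73), ([284.8, 233.1], 0.42)]
    [ 0.4991 -0.1472  0.09  ] 0.6375667485262397
collar_mid [([271.8, 199.8], 0.85)] [([290.9, 229.5], 0.9)]
    [ 0.4836 -0.0516  0.0928] 0.5694562202266411
tip [] []
bench [([364.5, 368.1], 0.72), ([268.7, 226.6], 0.57)] [([284.9, 229.1], 0.9), ([328.7, 224.7], 0.32)]
    [ 0.4503  0.1134 -0.6456] 52.10513620631161
```

View pics/s0.png

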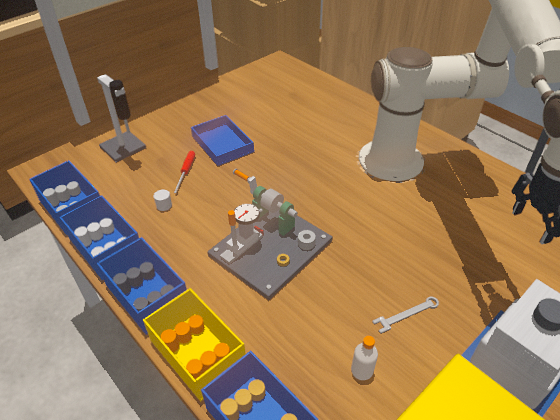

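View pics/t0.png

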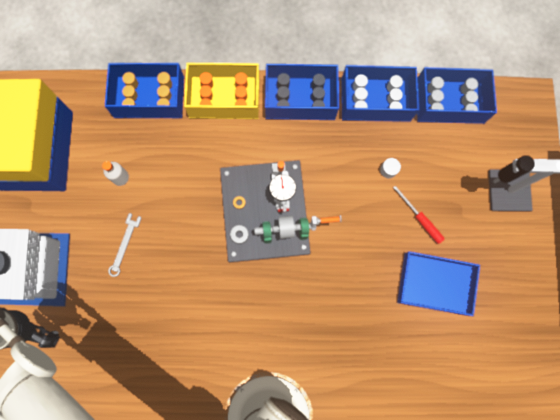

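```bash
cat > m.py <<'E'
from h import *
np.set_printoptions(precision=4,suppress=True)
def bed():
    im=optics.get_image("top");hsv=cv2.cvtColor(im,cv2.COLOR_RGB2HSV)
    m=((hsv[...,2]<110)&(hsv[...,1]<90)).astype(np.uint8);R=np.zeros_like(m);R[150:275,205:325]=1;m*=R
    m=cv2.morphologyEx(m,cv2.MORPH_OPEN,np.ones((3,3),np.uint8))
    n,l,s,c=cv2.connectedComponentsWithStats(m);k=1+np.argmax(s[1:,4]);ct=cv2.findContours((l==k).astype(np.uint8),0,1)[0]
    hull=cv2.convexHull(np.vstack(ct)).reshape(-1,2)
    P=np.array([onz(p,"top",.02) for p in hull])
    r=cv2.minAreaRect((P*1000).astype(np.float32));print("bed",r,s[k]);print(cv2.boxPoints(r))
def handle():
    out=[]
    for n,b in(("scene",(225,160,262,190)),("top",(300,205,350,232))):
        im=optics.get_image(n);hsv=cv2.cvtColor(im,cv2.COLOR_RGB2HSV)
        m=((hsv[...,0]>=7)&(hsv[...,0]<20)&(hsv[...,1]>190)&(hsv[...,2]>130)).astype(np.uint8)
        R=np.zeros_like(m);R[b[1]:b[3],b[0]:b[2]]=1;m*=R
        ys,xs=np.nonzero(m);print(n,len(xs),cv2.minAreaRect(np.c_[xs,ys].astype(np.float32)));out.append((xs.mean(),ys.mean()))
    print(out,*tri(*out))
if __name__=="__main__":
    bed();handle()
    for th in("shaft","post","needle"):
        for n in("scene","top"):
            o=optics.outline_of(th,n)
            for x in o[:2]: print(th,n,x["xy"],round(x["conf"],2),x["pixels"].sum())
    save("top","t1.png",(205,150,355,270),5)
    save("scene","s1.png",(200,155,340,300),4)
E
python3 m.py
```

```text
bed ((586.3759155273438, 5.706504821777344), (53.727176666259766, 20.691930770874023), 28.84443473815918) [265 187  11  18 110]
[[557.854    1.809 ]
 [567.8364 -16.3158]
 [614.8978   9.604 ]
 [604.9154  27.7288]]
scene 62 ((241.0146942138672, 174.30882263183594), (13.719886779785156, 4.287464618682861), 30.963754653930664)
top 56 ((329.9999694824219, 219.5), (4.527693271636963, 16.454299926757812), 83.6598129272461)
[(np.float64(241.08064516129033), np.float64(174.33870967741936)), (np.float64(330.51785714285717), np.float64(219.53571428571428))] [ 0.5054 -0.1506  0.1358] 0.336092897110575
shaft scene [270.9, 195.1] 0.9 541
shaft top [291.5, 224.6] 0.63 622
post scene [242.9, 228.3] 0.56 1191
post top [280.2, 186.9] 0.66 668
needle top [281.5, 184.8] 0.15 695
```

View pics/t1.png

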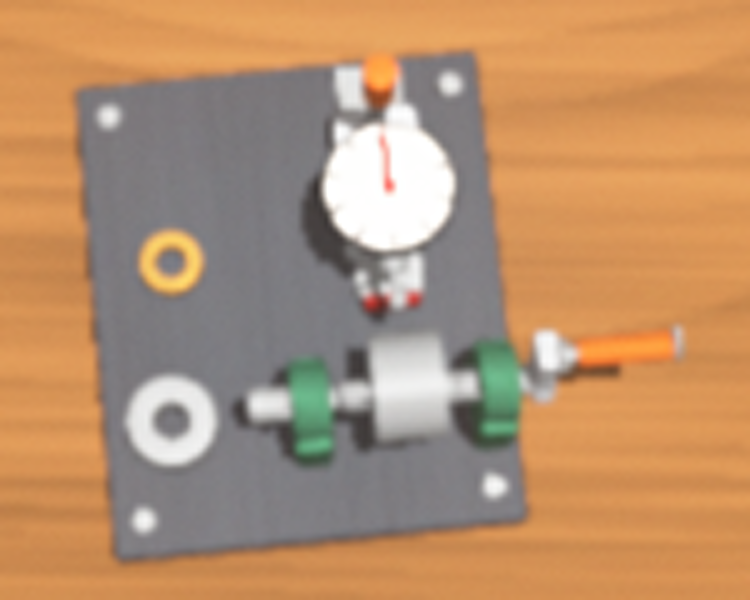

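View pics/s1.png

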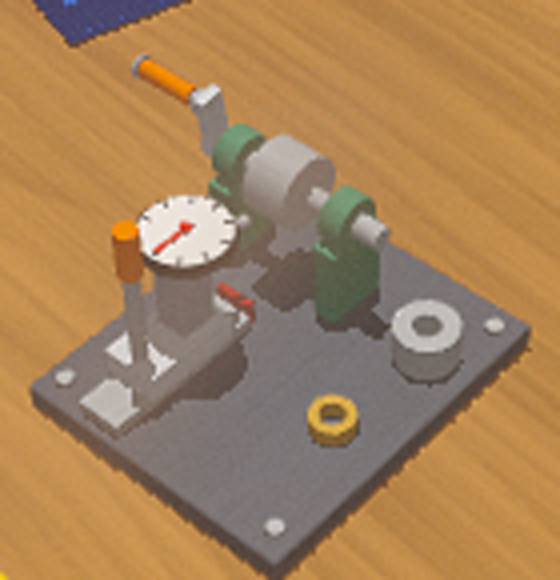

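```bash
cat > f.py <<'E'
from h import *
np.set_printoptions(precision=4,suppress=True)
T=lambda u,v:(205+u/5-.4,150+v/5-.4); S=lambda u,v:(200+u/4-.4,155+v/4-.4)
B=[(.2,.163,.02),(.2,-.062,.02),(-.065,-.062,.02),(-.065,.163,.02)]
obs=[("top",B[0],T(80,92)),("top",B[1],T(472,52)),("top",B[2],T(525,520)),("top",B[3],T(120,558)),
("scene",B[1],S(35,392)),("scene",B[0],S(274,562)),("scene",B[3],S(528,328))]
def W(p,b):
    c,s=np.cos(p[2]),np.sin(p[2]);return [p[0]+c*b[0]-s*b[1],p[1]+s*b[0]+c*b[1],b[2]]
def res(p):
    x,hx,hz,cx=p[:3],p[3],p[4],p[5]
    o=obs+[("top",(hx,-.109,hz),T(628,348)),("scene",(hx,-.109,hz),S(168,78)),("top",(cx,0,.170),T(381,66)),("scene",(cx,0,.170),S(126,228))]
    return np.concatenate([proj(W(x,b),n)[0]-uv for n,b,uv in o])
if __name__=="__main__":
    s=least_squares(res,[.49,-.05,0.1,.0,.13,.16]);p=s.x
    print(p,"\n",s.fun.reshape(-1,2))
    hx,hz=p[3],p[4]-.1;print("yaw deg",np.degrees(p[2]),"throw",np.hypot(hx,hz),"angle",np.arctan2(hx,hz),"carr",.16-p[5])
    print("post",W(p,(p[5],0,.155)),"handle",W(p,(hx,-.109,p[4])),"axis",W(p,(0,-.109,.1)))
    np.save("p.npy",p)
E
python3 f.py
```

```text
[ 0.488  -0.0407  0.1139  0.0051  0.1384  0.1521] 
 [[-1.1598 -1.1672]
 [ 0.9841 -0.9698]
 [ 1.1609 -0.0927]
 [-0.9312  0.6459]
 [-1.607  -1.7889]
 [ 0.7612  0.6174]
 [ 1.4279 -1.0282]
 [-0.2157 -0.1196]
 [ 0.2098 -0.0255]
 [-0.0115  0.3755]
 [-0.1305  0.4949]]
yaw deg 6.526570784247956 throw 0.03878142563749368 angle 0.13308769710074117 carr 0.007882664288347913
post [np.float64(0.6391582578733247), np.float64(-0.023379222529971395), 0.155] handle [np.float64(0.5055288859001228), np.float64(-0.14837815390354786), np.float64(0.13843847748350863)] axis [np.float64(0.5004161289509714), np.float64(-0.1489630809119488), 0.1]
```

```bash
cat > g.py <<'E'
from f import *
from scipy.spatial.transform import Rotation as Ro
p=np.load("p.npy")
def go(b,flip=False):
    "delta (tool mm, deg) from the measured pose to bench point b, tool y along bench x"
    s=ctrl.sense();R=Ro.from_quat(s["orientation"]).as_matrix();w=np.array(W(p,b))
    ty=R[:,1];yaw=np.arctan2(ty[1],ty[0]);d=(yaw-p[2]+np.pi)%(2*np.pi)-np.pi
    print("t",round(s["t"],2),"world",w,"tool mm",(R.T@(w-s["eef_pos"])*1000).round(1),"turn",round(np.degrees(d),1),"F",s["ft_force"].round(1))
def inb():
    s=ctrl.sense();c,q=np.cos(p[2]),np.sin(p[2]);M=np.array([[c,q,0],[-q,c,0],[0,0,1]])
    print("t",round(s["t"],2),"bench mm",(M@(s["eef_pos"]-np.r_[p[:2],0])*1000).round(1),"Fb",(M@s["ft_force"]).round(1),"w",round(s["width"],4),"g",round(s["grasp_force"],1))
E
python3 -c "
from g import *
go((.190,0,.22))"
```

```text
t 1.25 world [ 0.6768 -0.0191  0.22  ] tool mm [-625.5 -315.9  -28. ] turn 59.4 F [-0.1 -0.3 -0.2]
```

Request:
{"op": "play_rows", "data": {
  "motion": [
    [[0,0,-29],0],
    [[-625,-316,-29],59.4],
    [[-625,-316,-29],59.4],
    [[-625,-316,-29],59.4],
    [[-625,-316,-29],59.4],
    [[-625,-316,-29],59.4],
    [[-625,-316,-29],59.4],
    [[-625,-316,-29],59.4],
    [[-625,-316,-29],59.4],
    [[-625,-316,-29],59.4],
    [[-625,-316,-29],59.4],
    [[-625,-316,-29],59.4]
  ],
  "fingers": 0,
  "force": 25
}}

```text
t: 2.45
eef_pos: [0.5826, 0.0959, 0.2212]
orientation: [0.666, 0.746, 0.0, 0.0]
ft_force: [0.7, 0.3, 0.3]
width: 0.0
grasp_force: 0.0
```

```bash
python3 -c "
from g import *
go((.190,0,.22));inb()"
```

```text
t 2.45 world [ 0.6768 -0.0191  0.22  ] tool mm [-124.9   80.6    1.2] turn -0.1 F [0.7 0.3 0.3]
t 2.45 bench mm [109.5 125.  221.2] Fb [0.7 0.2 0.3] w 0.0 g 0.0
```

Request:
{"op": "play_rows", "data": {
  "motion": [
    [[-40,60,0],0],
    [[-80,80,0],0],
    [[-125,80,0],0],
    [[-125,80,0],0],
    [[-125,80,40],0],
    [[-125,80,78],0],
    [[-125,80,78],0],
    [[-125,80,78],0]
  ]
}}

```text
t: 3.25
eef_pos: [0.6747, -0.0168, 0.1432]
orientation: [0.666, 0.746, -0.0, -0.001]
ft_force: [1.0, 0.4, 0.7]
width: 0.0005
grasp_force: 0.0
```

```bash
python3 -c "
from g import *
inb();save('top','t2.png',(205,150,355,270),5)"
```

```text
t 3.25 bench mm [188.2   2.5 143.2] Fb [1.  0.2 0.7] w 0.0005 g 0.0
```

View pics/t2.png

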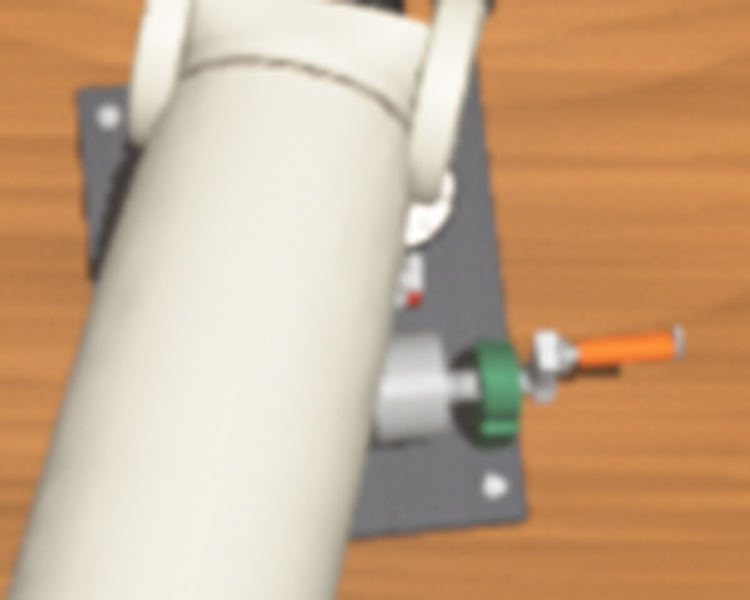

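The arm hides the dial here; I'll push toward bench −x and watch the force.

Request:
{"op": "play_rows", "data": {
  "motion": [
    [[-2,-4,0],0],
    [[-2,-8,0],0],
    [[-2,-12,0],0],
    [[-2,-16,0],0],
    [[-2,-20,0],0],
    [[-2,-23,0],0],
    [[-2,-26,0],0],
    [[-2,-28,0],0]
  ]
}}

```text
t: 4.1
eef_pos: [0.6473, -0.0225, 0.143]
orientation: [0.666, 0.746, -0.0, -0.0]
ft_force: [-0.2, -0.1, 0.4]
width: 0.0001
grasp_force: 0.0
```

```bash
python3 -c "
from g import *
inb()"
```

```text
t 4.1 bench mm [160.3  -0.1 143. ] Fb [-0.2 -0.   0.4] w 0.0001 g 0.0
```

Request:
{"op": "play_rows", "data": {
  "motion": [
    [[0,-2,0],0],
    [[0,-4,0],0],
    [[0,-4,0],0],
    [[0,-4,0],0]
  ]
}}

```text
t: 4.5
eef_pos: [0.6436, -0.023, 0.143]
orientation: [0.666, 0.746, 0.0, 0.0]
ft_force: [0.1, 0.4, -0.6]
width: 0.0001
grasp_force: 0.0
```

```bash
python3 -c "
from g import *
inb();save('scene','s2.png',(200,105,340,250),4)"
```

```text
t 4.5 bench mm [156.6  -0.1 143. ] Fb [ 0.1  0.4 -0.6] w 0.0001 g 0.0
```

View pics/s2.png

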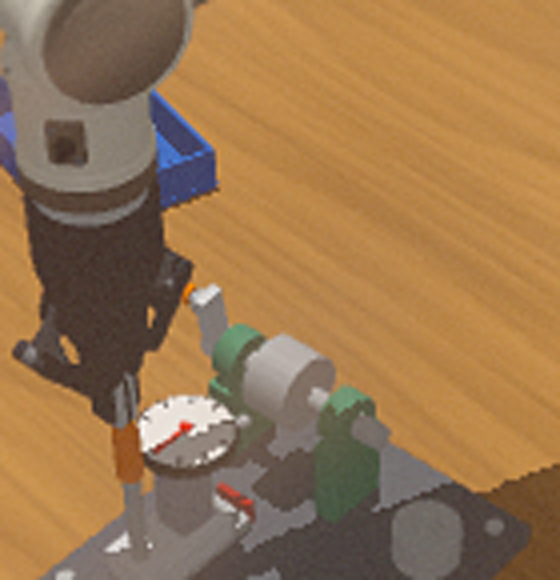

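```bash
python3 -c "
from g import *
s=ctrl.sense()
for z in (.143,.155,.17):
  q=proj([*s['eef_pos'][:2],z],'scene')[0];print(z,(q-[200,105])*4)
for x in (.145,.152,.16):
  q=proj(W(p,(x,0,.17)),'scene')[0];print('post top',x,(q-[200,105])*4)
im=optics.get_image('scene');hsv=cv2.cvtColor(im,cv2.COLOR_RGB2HSV)
cv2.imwrite('pics/s3.png',cv2.resize(im[180:250,200:270,::-1],None,fx=8,fy=8,interpolation=cv2.INTER_CUBIC))
"
```

```text
0.143 [122.2142 462.9863]
0.155 [120.6029 449.4427]
0.17 [118.5585 432.2425]
post top 0.145 [132.0573 422.2164]
post top 0.152 [124.0134 428.2777]
post top 0.16 [114.7602 435.2508]
```

View pics/s3.png

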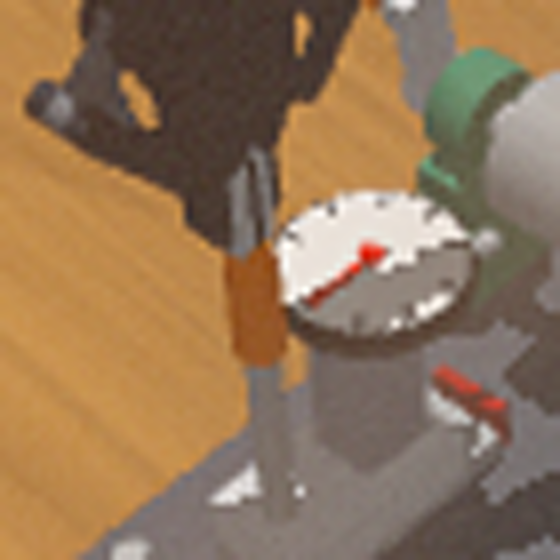

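```bash
python3 -c "
from g import *
print('start tcp',proj([.2345,.5243,.1911],'scene'),proj([.2345,.5243,.2041],'scene'))
s=ctrl.sense();print(s['q'],s['joint_torque'].round(1) if hasattr(s['joint_torque'],'round') else s['joint_torque'],s['ft_torque'])
a=cv2.imread('pics/s0.png')[140:270,480:560]
b=optics.get_image('scene')[150:250,180:280,::-1]
c=np.hstack([cv2.resize(a,None,fx=4.5,fy=4.5,interpolation=2),cv2.resize(b,(440,585),interpolation=2)[:585]])
d=proj(s['eef_pos'],'scene')[0];cv2.circle(c,(int(360+(d[0]-180)*4.4),int((d[1]-150)*5.85)),3,(255,255,0),-1)
d=proj([.2345,.5243,.1911],'scene')[0];cv2.circle(c,(int((d[0]-480)*4.5),int((d[1]-140)*4.5)),3,(255,255,0),-1)
cv2.imwrite('pics/c4.png',c)
"
```

```text
start tcp [[521.6616 243.6655]] [[523.612  239.8055]]
[-0.2229  0.3713  1.4396  0.      1.3307 -0.3362] [ -0.  -47.4 -32.6  -0.    0.   -0. ] [ 0.0393 -0.033  -0.0269]
```

View pics/c4.png

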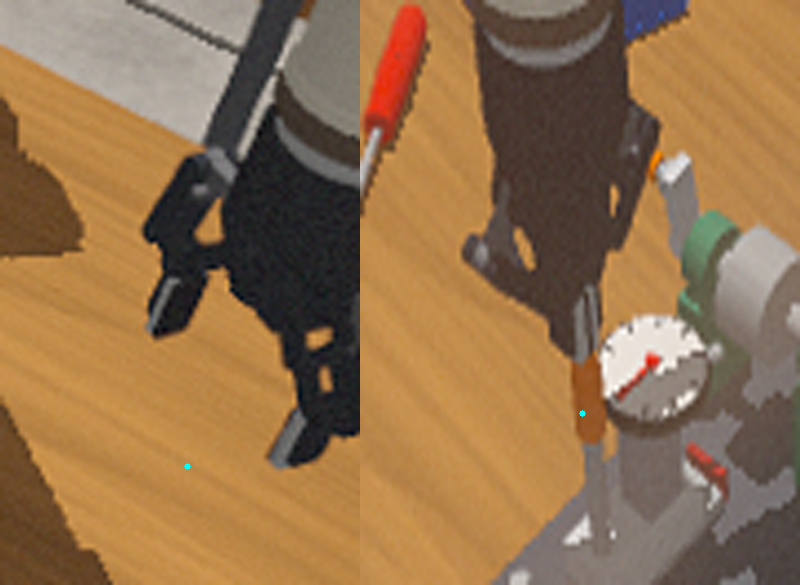

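The picture shows the shut fingertips about 30 mm above where the reported TCP puts them, so they're passing over the post. I'll back off, go lower behind the post and push again.

Request:
{"op": "play_rows", "data": {
  "motion": [
    [[0,15,0],0],
    [[0,33,0],0],
    [[0,33,0],0],
    [[0,33,12],0],
    [[0,33,22],0],
    [[0,33,22],0],
    [[0,28,22],0],
    [[0,24,22],0],
    [[0,20,22],0],
    [[0,17,22],0],
    [[0,17,22],0]
  ]
}}

```text
t: 5.75
eef_pos: [0.6607, -0.0211, 0.1216]
orientation: [0.666, 0.746, 0.0, 0.001]
ft_force: [1.7, -0.0, -0.4]
width: -0.0
grasp_force: 0.4
```

```bash
python3 -c "
from g import *
inb()
print(optics.tip_of('post','scene'))"
```

```text
t 5.75 bench mm [173.8  -0.2 121.6] Fb [ 1.7 -0.2 -0.4] w -0.0 g 0.4
[{'xy': [231.6, 218.2], 'conf': 0.8}]
```

Request:
{"op": "play_rows", "data": {
  "motion": [
    [[0,-2,0],0],
    [[0,-4,0],0],
    [[0,-4,0],0]
  ]
}}

```text
t: 6.1
eef_pos: [0.6575, -0.0215, 0.1216]
orientation: [0.666, 0.746, 0.001, 0.001]
ft_force: [5.3, 0.9, 0.2]
width: 0.0002
grasp_force: 2.2
```

```bash
python3 -c "
from g import *
inb()
im=optics.get_image('scene')[150:250,180:280,::-1]
c=cv2.resize(im,None,fx=5.8,fy=5.8,interpolation=2)
d=proj(ctrl.sense()['eef_pos'],'scene')[0];cv2.circle(c,(int((d[0]-180)*5.8),int((d[1]-150)*5.8)),3,(255,255,0),-1)
cv2.imwrite('pics/c5.png',c)"
```

```text
t 6.1 bench mm [170.6  -0.2 121.6] Fb [5.4 0.3 0.2] w 0.0002 g 2.2
```

Request:
{"op": "play_rows", "data": {
  "motion": [
    [[0,-3,0],0],
    [[0,-6,0],0],
    [[0,-9,0],0],
    [[0,-12,0],0],
    [[0,-14,0],0],
    [[0,-15,0],0],
    [[0,-15,0],0]
  ]
}}

```text
t: 6.85
eef_pos: [0.6428, -0.0232, 0.1216]
orientation: [0.666, 0.746, 0.001, 0.001]
ft_force: [6.3, 1.3, -0.5]
width: -0.0003
grasp_force: 2.7
```

```bash
python3 -c "
from g import *
inb()"
```

```text
t 6.85 bench mm [155.7  -0.2 121.6] Fb [ 6.4  0.5 -0.5] w -0.0003 g 2.7
```

Request:
{"op": "play_rows", "data": {
  "motion": [
    [[0,-1,0],0],
    [[0,-2,0],0],
    [[0,-3,0],0],
    [[0,-3,0],0]
  ]
}}

```text
t: 7.25
eef_pos: [0.6399, -0.0234, 0.1216]
orientation: [0.666, 0.746, 0.001, 0.001]
ft_force: [5.8, 0.8, -0.7]
width: -0.0001
grasp_force: 2.9
```

```bash
python3 -c "
from g import *
inb()"
```

```text
t 7.25 bench mm [152.9  -0.2 121.6] Fb [ 5.9  0.2 -0.7] w -0.0001 g 2.9
```

Request:
{"op": "play_rows", "data": {
  "motion": [
    [[0,-1,0],0],
    [[0,-2,0],0],
    [[0,-2,0],0]
  ]
}}

```text
t: 7.55
eef_pos: [0.6393, -0.0236, 0.1219]
orientation: [0.666, 0.746, 0.002, 0.002]
ft_force: [11.8, 1.4, -2.5]
width: 0.0002
grasp_force: 4.5
```

Request:
{"op": "play_rows", "data": {
  "motion": [
    [[0,-1,0],0],
    [[0,-1,0],0],
    [[0,-1,0],0]
  ]
}}

```text
t: 7.85
eef_pos: [0.6392, -0.0236, 0.122]
orientation: [0.666, 0.746, 0.003, 0.003]
ft_force: [13.7, 2.2, -3.9]
width: -0.0002
grasp_force: 5.6
```

Home against the stop (force rose to ~14 N with no further travel). Now retreat and go above the handle.

Request:
{"op": "play_rows", "data": {
  "motion": [
    [[0,8,0],0],
    [[0,18,0],0],
    [[0,18,-40],0],
    [[0,18,-85],0],
    [[0,18,-105],0],
    [[-30,-20,-105],0],
    [[-60,-60,-105],0],
    [[-85,-100,-105],0],
    [[-113,-144,-105],0],
    [[-113,-144,-105],0],
    [[-113,-144,-60],0],
    [[-113,-144,-35],0]
  ],
  "fingers": 0.55,
  "force": 25
}}

```text
t: 9.05
eef_pos: [0.5037, -0.1519, 0.1537]
orientation: [0.666, 0.746, -0.0, -0.002]
ft_force: [-0.7, 0.0, -0.9]
width: 0.0469
grasp_force: 0.0
```

```bash
cat > v.py <<'E'
from g import *
inb();s=ctrl.sense();print(s["eef_pos"])
t=[("scene",(215,130,285,215),1),("top",(265,155,350,240),1)]
o=[]
for n,b,_ in t:
    im=optics.get_image(n)[b[1]:b[3],b[0]:b[2],::-1]
    c=cv2.resize(im,(395,int(395*im.shape[0]/im.shape[1])),interpolation=2);k=395/im.shape[1]
    R=Ro.from_quat(s["orientation"]).as_matrix()
    for dz,col in((0,(255,255,0)),(.03,(255,0,255))):
        for q in(0,):
            d=proj(s["eef_pos"]+[0,0,dz]+R[:,1]*q,n)[0];cv2.circle(c,(int((d[0]-b[0]+.5)*k),int((d[1]-b[1]+.5)*k)),3,col,-1)
    o.append(cv2.copyMakeBorder(c,0,500-c.shape[0],0,5,0))
cv2.imwrite("pics/v.png",np.hstack(o))
for th in("hub","post","needle"):
    for n in("scene","top"): print(th,n,[(x["xy"],round(x["conf"],2)) for x in optics.tip_of(th,n)[:2]])
E
python3 v.py
```

```text
t 9.05 bench mm [   3.  -112.3  153.7] Fb [-0.7  0.1 -0.9] w 0.0469 g 0.0
[ 0.5037 -0.1519  0.1537]
hub scene [([253.2, 191.7], 0.56)]
hub top [([313.1, 224.2], 0.69), ([328.5, 227.2], 0.53)]
post scene [([238.3, 212.9], 0.93), ([183.5, 176.1], 0.54)]
post top [([282.4, 174.8], 0.58)]Traceback (most recent call last):
  File "v.py", line 15, in <module>
    for n in("scene","top"): print(th,n,[(x["xy"],round(x["conf"],2)) for x in optics.tip_of(th,n)[:2]])
                                                                               ~~~~~~~~~~~~~^^^^^^
ValueError: it knows: axis, bench, collar_mid, hub, oil_bottle, parts_tray, piston, post, screwdriver, spare_collar, spare_spacer, tip, wrench
```

View pics/v.png

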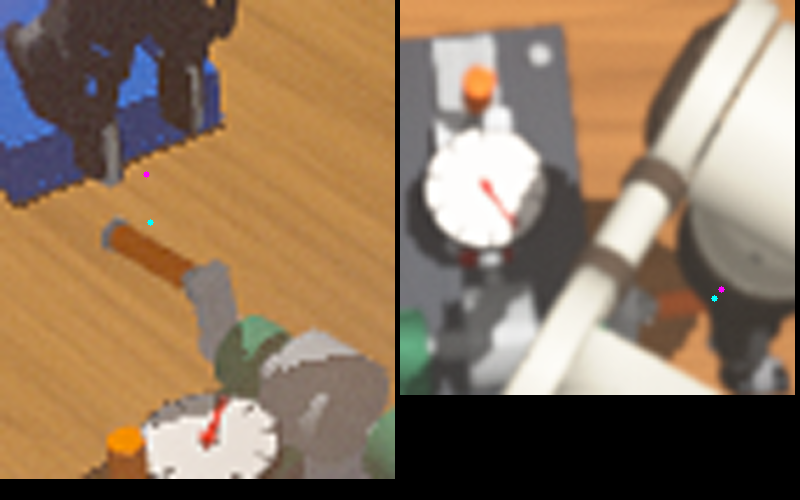

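The fingertips (scene, pixels ~235,162 and 250,153) straddle the handle and stand ~40 mm above the reported TCP. The needle points about 150° clockwise, so the plunger bears on the collar. Next: descend and grip.

Request:
{"op": "play_rows", "data": {
  "motion": [
    [[0,2,30],0],
    [[0,2,55],0],
    [[0,2,66],0],
    [[0,2,66],0],
    [[0,2,66],0]
  ]
}}

```text
t: 9.85
eef_pos: [0.5084, -0.1527, 0.0917]
orientation: [0.666, 0.746, 0.0, 0.001]
ft_force: [-0.1, 0.3, 0.3]
width: 0.0469
grasp_force: 0.0
```

```bash
cat > n.py <<'E'
from g import *
def needle():
    im=optics.get_image("top").astype(float);c=np.array([283.7,194.8])
    y,x=np.mgrid[180:210,268:299];r=im[180:210,268:299]
    # dial centre from white disc (bright) pixels
    d=np.hypot(x-c[0],y-c[1])
    ex=np.clip(r[...,0]-(r[...,1]+r[...,2])/2-25,0,None)*(d<11)
    w=ex*(d>2.5)
    v=np.array([(w*(x-c[0])).sum(),(w*(y-c[1])).sum()])
    a=np.arctan2(v[0],-v[1])+p[2]   # clockwise from bench +x
    return a%(2*np.pi),w.sum(),np.hypot(*v)/max(w.sum(),1)
if __name__=="__main__":
    inb();a,w,q=needle();print("needle",round(a,3),round(w),round(q,1),"plunger mm",round(a/.35,2),"cos",round((a/.35-5.65)/3.85,2))
E
python3 n.py
```

```text
t 9.85 bench mm [   7.5 -113.7   91.7] Fb [-0.1  0.3  0.3] w 0.0469 g 0.0
needle 2.697 396 6.3 plunger mm 7.7 cos 0.53
```

Request:
{"op": "play_rows", "data": {
  "motion": [
    [[0,0,0],0],
    [[0,0,0],0],
    [[0,0,0],0],
    [[0,0,0],0],
    [[0,0,0],0],
    [[0,0,0],0],
    [[0,0,0],0],
    [[0,0,0],0]
  ],
  "fingers": 0,
  "force": 25
}}

```text
t: 10.7
eef_pos: [0.5076, -0.1526, 0.0903]
orientation: [0.666, 0.746, -0.0, 0.001]
ft_force: [0.1, -2.9, 2.1]
width: 0.0127
grasp_force: 26.2
```

```bash
python3 n.py
```

```text
t 10.7 bench mm [   6.7 -113.4   90.3] Fb [-0.2 -2.9  2.1] w 0.0127 g 26.2
needle 2.707 355 6.0 plunger mm 7.73 cos 0.54
```

```bash
cat > arc.py <<'E'
import sys,json,os
from g import *
from n import needle
def state():
    s=ctrl.sense();c,q=np.cos(p[2]),np.sin(p[2]);M=np.array([[c,q,0],[-q,c,0],[0,0,1]])
    return (M@(s["eef_pos"]-np.r_[p[:2],0])*1000)[[0,2]],(M@s["ft_force"])[[0,2]],s
def log():
    L=json.load(open("log.json")) if os.path.exists("log.json") else []
    P,F,s=state();n=needle();L.append([*P,*F,n[0]]);json.dump(L,open("log.json","w"))
    D=np.array(L)
    def f(v):
        d=D[:,:2]-v[:2];n=np.linalg.norm(d,axis=1);fr=(D[:,2:4]*d).sum(1)/n
        return np.r_[(n+fr/10-v[2])/.2,(v[0]+.5)/2,(v[2]-37)/1.2,(v[1]-(90.3-38.4))/2]
    v=least_squares(f,[0,52,38]).x;d=D[-1,:2]-v[:2];a=np.arctan2(d[0],d[1])
    n_=d/np.hypot(*d);tg=np.array([n_[1],-n_[0]])
    print("t",round(s["t"],2),"P",P.round(1),"F",F.round(1),"Frad",round(F@n_,1),"Ftan",round(F@tg,1),"w",round(s["width"],4),"| c",v[:2].round(2),"r",round(v[2],2),"a",round(a,3),"needle",round(L[-1][4],2),round(n[1]))
    return v,a,P
def plan(v,P,a0,a1,n,hold=1):
    "rows from measured P onto the fitted circle, angles a0->a1"
    R=[]
    for i in range(1,n+1):
        a=a0+(a1-a0)*i/n;Q=v[:2]+v[2]*np.array([np.sin(a),np.cos(a)]);d=Q-P
        R.append([[0,round(d[0],1),round(-d[1],1)],0])
    print(json.dumps(R+[R[-1]]*hold))
v,a,P=log()
da=float(sys.argv[1]);plan(v,P,a,a+da,int(sys.argv[2]))
E
python3 arc.py 0.35 5
```

```text
t 10.75 P [ 6.7 90.3] F [0.6 2.7] Frad 2.8 Ftan 0.1 w 0.0126 | c [-0.18 53.59] r 37.62 a 0.186 needle 2.71 352
[[[0, 2.6, 0.3], 0], [[0, 5.1, 1.1], 0], [[0, 7.6, 2.0], 0], [[0, 10.0, 3.1], 0], [[0, 12.3, 4.4], 0], [[0, 12.3, 4.4], 0]]
```

Request:
{"op": "play_rows", "data": {
  "motion": [
    [[0,2.6,0.3],0],
    [[0,5.1,1.1],0],
    [[0,7.6,2.0],0],
    [[0,10.0,3.1],0],
    [[0,12.3,4.4],0],
    [[0,12.3,4.4],0]
  ]
}}

```text
t: 11.4
eef_pos: [0.5203, -0.151, 0.0856]
orientation: [0.666, 0.746, 0.0, 0.001]
ft_force: [1.2, -5.3, 3.3]
width: 0.0124
grasp_force: 26.3
```

```bash
python3 arc.py 0.35 5
```

```text
t 11.4 P [19.5 85.6] F [0.6 3.3] Frad 3.2 Ftan -1.1 w 0.0124 | c [ 0.53 53.44] r 37.66 a 0.532 needle 3.14 514
[[[0, 2.4, 1.2], 0], [[0, 4.5, 2.7], 0], [[0, 6.5, 4.4], 0], [[0, 8.4, 6.3], 0], [[0, 10.1, 8.3], 0], [[0, 10.1, 8.3], 0]]
```

Request:
{"op": "play_rows", "data": {
  "motion": [
    [[0,2.4,1.2],0],
    [[0,4.5,2.7],0],
    [[0,6.5,4.4],0],
    [[0,8.4,6.3],0],
    [[0,10.1,8.3],0],
    [[0,10.1,8.3],0]
  ]
}}

```text
t: 12.05
eef_pos: [0.5301, -0.1498, 0.0771]
orientation: [0.666, 0.746, 0.0, 0.0]
ft_force: [1.3, -5.5, 1.2]
width: 0.0128
grasp_force: 26.2
```

```bash
python3 arc.py 0.4 5
```

```text
t 12.05 P [29.4 77.1] F [0.7 1.2] Frad 1.3 Ftan -0.5 w 0.0128 | c [ 0.34 53.63] r 37.53 a 0.892 needle 3.32 299
[[[0, 1.9, 2.3], 0], [[0, 3.5, 4.9], 0], [[0, 4.9, 7.5], 0], [[0, 6.1, 10.3], 0], [[0, 7.0, 13.1], 0], [[0, 7.0, 13.1], 0]]
```

Request:
{"op": "play_rows", "data": {
  "motion": [
    [[0,1.9,2.3],0],
    [[0,3.5,4.9],0],
    [[0,4.9,7.5],0],
    [[0,6.1,10.3],0],
    [[0,7.0,13.1],0],
    [[0,7.0,13.1],0]
  ]
}}

```text
t: 12.7
eef_pos: [0.5367, -0.1489, 0.0635]
orientation: [0.666, 0.746, 0.0, 0.0]
ft_force: [1.8, -4.8, 0.9]
width: 0.0128
grasp_force: 26.1
```

```bash
python3 arc.py 0.5 6
```

```text
t 12.7 P [36.  63.5] F [1.2 0.9] Frad 1.4 Ftan -0.6 w 0.0128 | c [ 0.4  54.13] r 37.07 a 1.314 needle 3.32 350
[[[0, 0.9, 3.0], 0], [[0, 1.3, 6.0], 0], [[0, 1.4, 9.1], 0], [[0, 1.3, 12.2], 0], [[0, 1.0, 15.3], 0], [[0, 0.3, 18.3], 0], [[0, 0.3, 18.3], 0]]
```

Request:
{"op": "play_rows", "data": {
  "motion": [
    [[0,0.9,3.0],0],
    [[0,1.3,6.0],0],
    [[0,1.4,9.1],0],
    [[0,1.3,12.2],0],
    [[0,1.0,15.3],0],
    [[0,0.3,18.3],0],
    [[0,0.3,18.3],0]
  ]
}}

```text
t: 13.45
eef_pos: [0.5363, -0.1487, 0.0451]
orientation: [0.666, 0.746, -0.0, -0.0]
ft_force: [0.3, -5.3, 0.0]
width: 0.0125
grasp_force: 26.1
```

```bash
python3 arc.py 0.6 7
```

```text
t 13.45 P [35.7 45.1] F [-0.3  0. ] Frad -0.3 Ftan 0.1 w 0.0125 | c [ 0.92 54.91] r 36.2 a 1.847 needle 2.98 568
[[[0, -0.9, 3.0], 0], [[0, -2.1, 5.8], 0], [[0, -3.6, 8.6], 0], [[0, -5.3, 11.2], 0], [[0, -7.2, 13.6], 0], [[0, -9.3, 15.9], 0], [[0, -11.6, 18.0], 0], [[0, -11.6, 18.0], 0]]
```

Request:
{"op": "play_rows", "data": {
  "motion": [
    [[0,-0.9,3.0],0],
    [[0,-2.1,5.8],0],
    [[0,-3.6,8.6],0],
    [[0,-5.3,11.2],0],
    [[0,-7.2,13.6],0],
    [[0,-9.3,15.9],0],
    [[0,-9.3,15.9],0]
  ]
}}

```text
t: 14.2
eef_pos: [0.527, -0.1498, 0.0295]
orientation: [0.666, 0.746, -0.0, -0.0]
ft_force: [0.2, -4.4, 0.6]
width: 0.0129
grasp_force: 26.1
```

```bash
python3 arc.py 0.5 6
```

```text
t 14.2 P [26.3 29.5] F [-0.3  0.6] Frad -0.6 Ftan -0.2 w 0.0129 | c [ 1.2  55.14] r 35.89 a 2.366 needle 2.34 442
[[[0, -2.2, 2.0], 0], [[0, -4.6, 3.8], 0], [[0, -7.1, 5.4], 0], [[0, -9.8, 6.8], 0], [[0, -12.5, 8.0], 0], [[0, -15.4, 8.9], 0], [[0, -15.4, 8.9], 0]]
```

Request:
{"op": "play_rows", "data": {
  "motion": [
    [[0,-2.2,2.0],0],
    [[0,-4.6,3.8],0],
    [[0,-7.1,5.4],0],
    [[0,-9.8,6.8],0],
    [[0,-12.5,8.0],0],
    [[0,-15.4,8.9],0],
    [[0,-15.4,8.9],0]
  ]
}}

```text
t: 14.95
eef_pos: [0.5117, -0.1516, 0.0209]
orientation: [0.666, 0.746, -0.0, -0.0]
ft_force: [1.2, -2.1, 1.2]
width: 0.0127
grasp_force: 26.2
```

```bash
python3 arc.py 0.6 7
```

```text
t 14.95 P [11.  20.9] F [1.  1.2] Frad -0.9 Ftan -1.3 w 0.0127 | c [ 1.41 55.25] r 35.69 a 2.871 needle 1.57 342
[[[0, -3.0, 0.7], 0], [[0, -6.0, 1.1], 0], [[0, -9.1, 1.3], 0], [[0, -12.1, 1.2], 0], [[0, -15.2, 0.9], 0], [[0, -18.2, 0.2], 0], [[0, -21.1, -0.6], 0], [[0, -21.1, -0.6], 0]]
```

Request:
{"op": "play_rows", "data": {
  "motion": [
    [[0,-3.0,0.7],0],
    [[0,-6.0,1.1],0],
    [[0,-9.1,1.3],0],
    [[0,-12.1,1.2],0],
    [[0,-15.2,0.9],0],
    [[0,-18.2,0.2],0],
    [[0,-21.1,-0.6],0],
    [[0,-21.1,-0.6],0]
  ]
}}

```text
t: 15.8
eef_pos: [0.4908, -0.154, 0.0217]
orientation: [0.666, 0.746, -0.0, -0.0]
ft_force: [1.7, -2.4, 0.8]
width: 0.0128
grasp_force: 26.1
```

```bash
python3 arc.py 0.7 8
```

```text
t 15.8 P [-10.1  21.7] F [1.4 0.8] Frad -1.2 Ftan -1.1 w 0.0128 | c [ 1.6 55.3] r 35.56 a -2.807 needle 0.83 430
[[[0, -2.9, -1.2], 0], [[0, -5.7, -2.6], 0], [[0, -8.3, -4.2], 0], [[0, -10.8, -6.0], 0], [[0, -13.1, -8.1], 0], [[0, -15.3, -10.4], 0], [[0, -17.2, -12.8], 0], [[0, -18.9, -15.4], 0], [[0, -18.9, -15.4], 0]]
```

Request:
{"op": "play_rows", "data": {
  "motion": [
    [[0,-2.9,-1.2],0],
    [[0,-5.7,-2.6],0],
    [[0,-8.3,-4.2],0],
    [[0,-10.8,-6.0],0],
    [[0,-13.1,-8.1],0],
    [[0,-15.3,-10.4],0],
    [[0,-17.2,-12.8],0],
    [[0,-18.9,-15.4],0],
    [[0,-18.9,-15.4],0]
  ]
}}

```text
t: 16.75
eef_pos: [0.4721, -0.1563, 0.0373]
orientation: [0.666, 0.746, -0.0, -0.0]
ft_force: [1.0, -2.3, -2.8]
width: 0.0125
grasp_force: 25.9
```

```bash
python3 arc.py 0.7 8
```

```text
t 16.75 P [-28.9  37.3] F [ 0.7 -2.8] Frad 0.8 Ftan -2.7 w 0.0125 | c [ 1.61 55.3 ] r 35.55 a -2.104 needle 0.48 456
[[[0, -1.5, -2.7], 0], [[0, -2.8, -5.6], 0], [[0, -3.7, -8.5], 0], [[0, -4.4, -11.5], 0], [[0, -4.8, -14.6], 0], [[0, -5.0, -17.7], 0], [[0, -4.9, -20.8], 0], [[0, -4.5, -23.9], 0], [[0, -4.5, -23.9], 0]]
```

Request:
{"op": "play_rows", "data": {
  "motion": [
    [[0,-1.5,-2.7],0],
    [[0,-2.8,-5.6],0],
    [[0,-3.7,-8.5],0],
    [[0,-4.4,-11.5],0],
    [[0,-4.8,-14.6],0],
    [[0,-5.0,-17.7],0],
    [[0,-4.9,-20.8],0],
    [[0,-4.5,-23.9],0],
    [[0,-4.5,-23.9],0]
  ]
}}

```text
t: 17.7
eef_pos: [0.4679, -0.1568, 0.0614]
orientation: [0.666, 0.746, -0.0, -0.0]
ft_force: [-1.8, -5.7, -1.5]
width: 0.0126
grasp_force: 25.8
```

```bash
python3 arc.py 0.8 10
```

```text
t 17.7 P [-33.2  61.4] F [-2.4 -1.5] Frad 2.1 Ftan -1.9 w 0.0126 | c [ 1.6 55.3] r 35.56 a -1.398 needle 0.78 298
[[[0, 0.4, -2.8], 0], [[0, 1.2, -5.5], 0], [[0, 2.3, -8.2], 0], [[0, 3.5, -10.7], 0], [[0, 5.0, -13.2], 0], [[0, 6.6, -15.5], 0], [[0, 8.4, -17.7], 0], [[0, 10.4, -19.7], 0], [[0, 12.5, -21.6], 0], [[0, 14.8, -23.3], 0], [[0, 14.8, -23.3], 0]]
```

Request:
{"op": "play_rows", "data": {
  "motion": [
    [[0,0.4,-2.8],0],
    [[0,1.2,-5.5],0],
    [[0,2.3,-8.2],0],
    [[0,3.5,-10.7],0],
    [[0,5.0,-13.2],0],
    [[0,6.6,-15.5],0],
    [[0,8.4,-17.7],0],
    [[0,10.4,-19.7],0],
    [[0,12.5,-21.6],0],
    [[0,14.8,-23.3],0],
    [[0,14.8,-23.3],0]
  ]
}}

```text
t: 18.85
eef_pos: [0.4826, -0.1553, 0.0848]
orientation: [0.666, 0.746, -0.001, -0.0]
ft_force: [-2.9, -5.6, 0.1]
width: 0.013
grasp_force: 26.1
```

```bash
python3 arc.py 0.8 10
```

```text
t 18.85 P [-18.4  84.8] F [-3.5  0.1] Frad 2.0 Ftan -2.9 w 0.013 | c [ 1.56 55.35] r 35.59 a -0.596 needle 1.72 296
[[[0, 2.4, -1.5], 0], [[0, 4.9, -2.8], 0], [[0, 7.6, -3.9], 0], [[0, 10.3, -4.8], 0], [[0, 13.0, -5.5], 0], [[0, 15.9, -5.9], 0], [[0, 18.7, -6.1], 0], [[0, 21.5, -6.1], 0], [[0, 24.4, -5.9], 0], [[0, 27.2, -5.4], 0], [[0, 27.2, -5.4], 0]]
```

Request:
{"op": "play_rows", "data": {
  "motion": [
    [[0,2.4,-1.5],0],
    [[0,4.9,-2.8],0],
    [[0,7.6,-3.9],0],
    [[0,10.3,-4.8],0],
    [[0,13.0,-5.5],0],
    [[0,15.9,-5.9],0],
    [[0,18.7,-6.1],0],
    [[0,21.5,-6.1],0],
    [[0,24.4,-5.9],0],
    [[0,27.2,-5.4],0],
    [[0,27.2,-5.4],0]
  ]
}}

```text
t: 20.0
eef_pos: [0.5106, -0.1521, 0.0901]
orientation: [0.666, 0.746, 0.0, 0.001]
ft_force: [0.3, -4.2, 1.9]
width: 0.0127
grasp_force: 26.2
```

```bash
cat > phi.py <<'E'
from h import *
import json
D=np.array(json.load(open("log.json")));d=D[:,:2]-[1.5,55.3];a=np.arctan2(d[:,0],d[:,1])
for k in("fix","free"):
    f=lambda v:v[0]+v[1]*np.cos(a-v[2])-D[:,4]
    s=least_squares(f,[1.95,1.35,1.1],loss="soft_l1",f_scale=.1);print(s.x.round(3),s.fun.round(2));break
E
python3 arc.py 0.9 10; python3 phi.py
```

```text
t 20.0 P [ 9.7 90.1] F [-0.2  1.9] Frad 1.8 Ftan -0.6 w 0.0127 | c [ 1.56 55.39] r 35.61 a 0.231 needle 2.84 434
[[[0, 3.1, 1.0], 0], [[0, 6.1, 2.1], 0], [[0, 8.9, 3.5], 0], [[0, 11.7, 5.2], 0], [[0, 14.2, 7.1], 0], [[0, 16.6, 9.2], 0], [[0, 18.8, 11.6], 0], [[0, 20.8, 14.1], 0], [[0, 22.6, 16.8], 0], [[0, 24.0, 19.6], 0], [[0, 24.0, 19.6], 0]]
[1.905 1.447 1.099] [ 0.04 -0.01  0.01 -0.01 -0.03 -0.02  0.04  0.03 -0.02 -0.03  0.    0.  ]
```

Request:
{"op": "play_rows", "data": {
  "motion": [
    [[0,3.1,1.0],0],
    [[0,6.1,2.1],0],
    [[0,8.9,3.5],0],
    [[0,11.7,5.2],0],
    [[0,14.2,7.1],0],
    [[0,16.6,9.2],0],
    [[0,18.8,11.6],0],
    [[0,20.8,14.1],0],
    [[0,22.6,16.8],0],
    [[0,23.5,18.6],0],
    [[0,23.5,18.6],0],
    [[0,23.5,18.6],0]
  ]
}}

```text
t: 21.25
eef_pos: [0.534, -0.1493, 0.071]
orientation: [0.666, 0.746, 0.0, 0.001]
ft_force: [2.0, -5.0, 1.1]
width: 0.0125
grasp_force: 26.2
```

```bash
python3 arc.py 0.1 2; python3 phi.py
```

```text
t 21.25 P [33.3 71. ] F [1.4 1.1] Frad 1.8 Ftan -0.4 w 0.0125 | c [ 1.55 55.39] r 35.61 a 1.114 needle 3.34 370
[[[0, 1.0, 1.5], 0], [[0, 1.6, 3.2], 0], [[0, 1.6, 3.2], 0]]
[1.904 1.446 1.099] [ 0.04 -0.01  0.   -0.01 -0.03 -0.02  0.04  0.03 -0.02 -0.03  0.    0.
  0.01]
```

At the peak; now let go in place, then lift clear.

Request:
{"op": "play_rows", "data": {
  "motion": [
    [[0,0,0],0],
    [[0,0,0],0],
    [[0,0,0],0],
    [[0,0,0],0],
    [[0,0,0],0],
    [[0,0,0],0]
  ],
  "fingers": 0.55
}}

```text
t: 21.9
eef_pos: [0.533, -0.1491, 0.071]
orientation: [0.666, 0.746, 0.0, -0.0]
ft_force: [-0.2, -0.2, -0.8]
width: 0.047
grasp_force: 0.0
```

Request:
{"op": "play_rows", "data": {
  "motion": [
    [[0,0,-20],0],
    [[0,0,-50],0],
    [[0,0,-90],0],
    [[0,0,-130],0],
    [[0,0,-130],0],
    [[-40,-40,-130],0],
    [[-80,-80,-130],0],
    [[-80,-80,-130],0],
    [[-80,-80,-130],0]
  ]
}}

```text
t: 22.8
eef_pos: [0.4617, -0.2389, 0.2007]
orientation: [0.667, 0.745, 0.0, -0.0]
ft_force: [-0.2, -0.3, -0.2]
width: 0.0471
grasp_force: 0.0
```

```bash
python3 - <<'E'
from n import *
inb();print("needle",needle())
o=[]
for n,b in(("scene",(215,130,285,215)),("top",(265,155,350,240))):
    im=optics.get_image(n)[b[1]:b[3],b[0]:b[2],::-1]
    o.append(cv2.resize(im,(395,480),interpolation=2))
cv2.imwrite("pics/end.png",np.hstack(o))
A=optics.tip_of("post","scene");B=optics.tip_of("post","top");print(A[0],B[0],*tri(A[0]["xy"],B[0]["xy"]),"home exp",W(p,(.13,0,.155)))
E
```

```text
t 22.8 bench mm [ -48.7 -193.9  200.7] Fb [-0.3 -0.3 -0.2] w 0.0471 g 0.0
needle (np.float64(3.4068932429242054), np.float64(365.0), np.float64(6.122077046209859))
{'xy': [238.7, 211.9], 'conf': 0.94} {'xy': [280.7, 171.8], 'conf': 0.57} [ 0.6189 -0.0223  0.1582] 0.7047808346254669 home exp [np.float64(0.6171842590604886), np.float64(-0.02589316667322488), 0.155]
```

View pics/end.png

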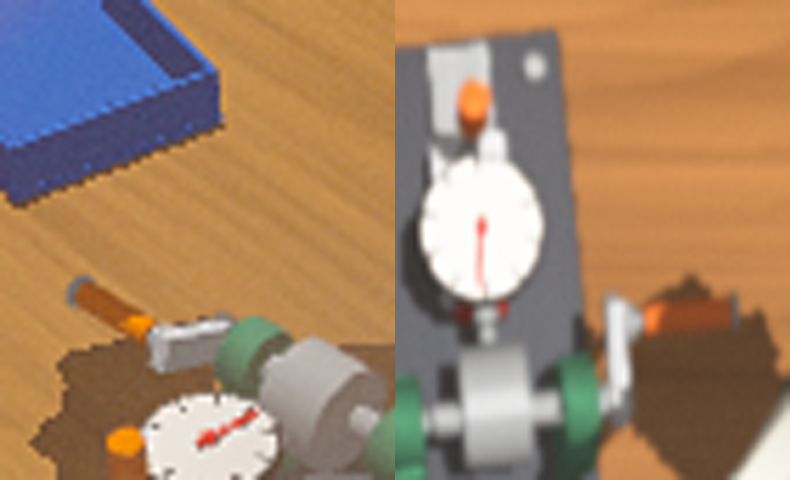

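The needle points at the shaft (3.4 rad, the top of its swing), the post stands at its home position, and the gripper is clear of everything. Handing in.

```bash
python3 -c "
from bench import ctrl
print(ctrl.job_done())"
```

```text
the job is handed in; nothing more can be done
None
```

I pushed the gauge home against its stop, turned the shaft one whole turn with low forces, released it with the needle at the top of its swing, and handed the job in at about 23 s; no verdict came back.

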